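Hold a blade tester on the sprung contact of a gel tank

ROBOT

A 6-joint arm with a two-finger parallel gripper is mounted at the origin on the work surface. World frame = base frame: x ahead of the robot, y to its left, z up, the work surface at z = 0. Lengths are in m, angles in rad, forces in N, time in s.
With the tool pointing down it reaches from about 0.425 to 0.95 m from the base axis. Payload 3.5 kg.
Tool frame: the origin (TCP) lies between the finger pads; the fingertips stand 17 mm ahead of it and the grasp point (between the pads) lies 2 mm behind it (ctrl.tip_reach is the distance from the TCP to the fingertips, in m); z points along the fingers, y is the direction in which the jaws open and shut (so a half turn about z gives the same grasp; the last joint's range is limited). The gripper opens to 85 mm and grips with 20 to 120 N. Pads are 22 mm wide; open, the fingers measure 114 mm over their backs; the gripper's body (76 mm by 85 mm) begins 54 mm behind the grasp point. The pads swing forward as they close: fully open they stand 13 mm farther back than shut.
Start: joints at [1.036, 0.286, 1.577, -0, 1.279, -0.15], TCP at [0.253, 0.626, 0.225] pointing down, gripper open.
Joint ranges: [-2.77, 2.77], [-0.9, 2.22], [0.21, 2.48], [-1.53, 4.67], [0.24, 2.81], [-2.84, 2.84]. Speed limits (rad/s): [2.79, 2.79, 3.14, 3.14, 3.14, 3.14].

INTERFACE

Orientations are given as a unit quaternion [x, y, z, w].
In Python, from plant import monitor, imaging, workorder, ctrl gives the robot as it stands.
- The arm moves only by the tool send_rows, never from a script. Its argument "rows" is a list of rows, each a list of 4 numbers: the shift along the world's x, y, z normalised to -1 to 1, where 1 is 0.3 m, then the turn about the world's z normalised to -1 to 1, where 1 is 360 degrees. A call has 1 to 20 rows; each row is the pose to reach, as a shift and turn from the pose commanded when the call began, turning the shorter way round; what a row does not reach only later rows make up. A row lasts 1/8 s, in which the tool goes at most 62.5 mm and 10.7 degrees, less where a joint would pass 70% of its speed; a pose out of reach is approached as far as the arm can. A call with a number of a shift or a turn outside -1 to 1 is refused whole. A call with a gripper value outside its range is refused whole. "jaw" is the closure, from 0 (fully open) to 1 (shut), set as the call begins (left out, the last holds). The fingers move at their own pace and stop on an object; "newtons" is the grip in N (left out, the last holds). Time passes only in rows, so rows that repeat a pose let the fingers close. It gives the time, the measured TCP pose, the force and the opening at its end, in the units of the state.
- monitor.get_state(): the state, without advancing time (a new reading comes with each control period).
- imaging.read_camera(name): name is "scene" or "top" or "wrist"; returns the picture (400x640x3 uint8, red, green, blue); there is no depth.
- imaging.calibration(name): a dict with "intrinsics" (3x3 intrinsics, pixels), "cam_to_world" (4x4, takes a point from camera to world coordinates). Camera axes: x right, y up, looking along -z (the intrinsics and any distortion apply to the point x, -y, -z); pixel columns grow to the right and rows downward; lengths in m; the calibration is good to about 2 mm. A picture is of the moment at which its call begins: read the wrist's pose just before it. calibration takes no time and is no camera call; for the wrist camera it gives the pose at the moment of the call.
- workorder.sign_off(): hands the job in, once; it reports no verdict.
The state is a dict: "time": time; "qpos": joint angles; "dq": joint speeds; "joint_efforts": joint torques, N m; "eef_pos": TCP position; "tcp_rot": TCP orientation; "contact_force": force on the tool from outside, world axes, zero at the start; "wrist_torque": the same for the moment, N m; "opening": opening from 0.0 (shut) to 1.0 (fully open).
Only numpy, scipy, OpenCV 4.12 (cv2) and the standard library are available. Lean on these libraries where they do the work, as an engineer would, in place of code of your own. Each camera call takes 0.05 s, during which the arm holds its last target.

TASK

Check the gel tank's electrode contact: draw the black-handled blade tester out of its white stand, put its steel blade upright into the slot of the terminal block that has the raised stud beside the slot, and press gently until the line across the blade is level with the mouth of the slot, so that the sprung contact below has given about halfway. Finish while still holding the tester there, upright and at rest under that light push, without letting go; leave the other two terminals and everything else on the bench alone.

Things in the scene. Friction and masses are not known exactly. Their poses are not given: they have to be found in the camera images.
- tester: blade tester, loose, 50 to 90 g, 120 mm long, upright in the stand at the start. Origin: middle of the blade's tip edge, its lowest point; z up along the tester. Steel blade 16 mm wide (x), 3 mm thick (y), tip to z = 40 mm, dark line across it at z = 25 mm. Black handle 30 mm (x) by 20 mm (y), z = 40 to 120 mm. Same when turned half round about z.
- stand: white stand, fixed, 66 x 60 x 60 mm high, with a slot 20 mm along its x by 6 mm along its y, 45 mm deep, in the middle of its top. Origin: centre of its underside on the bench. The tester's handle rests on its top, its blade in the slot, its x along the stand's x either way round.
- terminal_stud: terminal block to be tested, known by the tapered round stud (18 mm wide, 18 mm high) on its top, 34 mm from the slot's centre towards -x. Fixed, white, 72 (x) x 38 (y) x 60 mm high; one of three side by side, 48 mm apart along y, on the tank's apron, in any place. Origin: centre of its underside, 12 mm above the bench. Slot 22 (x) x 7 (y) mm, 2 mm chamfer; sprung brass contact 20 mm below its mouth.
- terminal_stud_mouth (a point): centre of the slot's mouth in the top face of that block (8 mm to +x of the block's middle, 72 mm above the bench); x along the slot's length, z up
- terminal_stud_contact (a joint): how far the sprung contact in that slot is pressed down, in m: 0 at rest, 0.010 at its stop. It starts to give at about 1 N, and pushes back with about 3 N at 0.005 and 5 N at 0.010. With the blade's line level with the mouth it reads 0.005.
- terminal_plain1: one of the two other terminal blocks: same block, slot and contact, no stud; leave it alone. Origin: centre of its underside.
- terminal_plain2: the other block without a stud, likewise
- tank: gel tank, fixed: a grey apron 80 x 160 mm and 12 mm thick, carrying the three terminal blocks, and from x = 42 to 232 mm an open clear trough 160 mm wide and 55 mm high. Origin: centre of the apron's underside on the bench; x towards the trough.
- tube_rack: white three-hole tube rack, 60 x 40 x 30 mm, two tube tops standing to 40 mm; loose, to be left where it is. Origin: centre of its underside.
- beaker: glass beaker, 66 mm wide, 85 mm high; loose, to be left where it is. Origin: centre of its underside.
- dish: clear flat round dish, 88 mm wide, 15 mm high; loose, to be left where it is. Origin: centre of its underside.
- bottle: brown glass bottle, 68 mm wide, 150 mm high; loose, to be left where it is. Origin: centre of its underside.
- tip_box: closed clear box with a grey lid, 117 x 82 x 54 mm; loose, to be left where it is. Origin: centre of its underside.
- timer: flat white bench timer, 60 x 75 x 22 mm; loose, to be left where it is. Origin: centre of its underside.
Not all that is in view belongs to the job. Leave any orange look-alike of the tester alone. What is shaped like the stand but orange is not meant.

How it is judged:
By the outcome, as a careful person would: the job done as asked, in the order asked, and still so for the second after the job is handed in, while the arm keeps its last pose, push and grip.
It also fails if it takes over 45 s, if anything falls off the work surface, if the arm or the gripper's body presses on something with over 40 N, if the wrist force passes 120 N, or if a joint passes its speed limit or range.

## Working session

There is one attempt and no reset: what is moved stays moved. The work goes in short steps, Python scripts to look and compute and a tool call to move; the robot and the scene stay as the last step left them, time stands still between calls to the robot, and variables do not carry over. Pictures are saved under pics/ and viewed, and the job is handed in when it is done.

Besides the shell and the picture viewer there is one more tool, called after "Emit:" as name(argument=value, ...) on one line, values as JSON. send_rows: Moves the arm, as the interface text tells. Scaled input: -1 to 1 covers 0.3 m each way for a shift and 360 degrees each way for a turn. Its arguments: {"type":"object","properties":{"rows":{"type":"array"},"jaw":{"type":"number"},"newtons":{"type":"number"}},"required":["rows"]}

```bash
mkdir -p pics; ls
python3 - <<'E'
from plant import monitor, imaging, ctrl
import cv2
print(monitor.get_state(), ctrl.tip_reach)
for n in ["scene","top","wrist"]:
    c=imaging.calibration(n);print(n,c)
    cv2.imwrite(f"pics/{n}0.png",imaging.read_camera(n)[:,:,::-1])
E
```

```text
pics
{'time': 0.0, 'qpos': array([ 1.03596157e+00,  2.87200788e-01,  1.57815955e+00,  2.85272008e-05,
        1.27861191e+00, -1.49998192e-01]), 'dq': array([-2.06747134e-04, -4.17496238e-04, -3.95765630e-03, -6.82203801e-06,
        3.56895241e-04, -9.17259700e-04]), 'joint_efforts': array([ 2.44861651e-03, -4.05973363e+01, -2.92632776e+01, -5.16608998e-05,
        5.73740312e-03,  1.51922217e-05]), 'eef_pos': array([0.25302088, 0.62506364, 0.22313323]), 'tcp_rot': array([ 1.91237018e-01,  9.81543166e-01, -1.11614374e-03, -4.12354130e-04]), 'contact_force': array([ 0.66785181, -0.97855509,  0.21965645]), 'wrist_torque': array([ 0.0047293 , -0.02784142, -0.04661295]), 'opening': 0.9974299139496969} 0.017
scene {'intrinsics': array([[467.35137042,   0.        , 318.91166451],
       [  0.        , 467.35137042, 198.4120845 ],
       [  0.        ,   0.        ,   1.        ]]), 'cam_to_world': array([[ 0.89914402, -0.31956702,  0.29902668,  0.96232848],
       [ 0.43726506,  0.68471576, -0.58306398, -0.83018103],
       [-0.01842026,  0.6550124 ,  0.75539357,  1.17127882],
       [ 0.
[... 321 characters left out ...]
5, -0.01062348, -0.00822364,  0.03808342],
       [-0.00995022,  0.17433358,  0.98463638,  1.27144666],
       [ 0.        ,  0.        ,  0.        ,  1.        ]])}
wrist {'intrinsics': array([[291.29024274,   0.        , 319.77326486],
       [  0.        , 291.29024274, 197.73301921],
       [  0.        ,   0.        ,   1.        ]]), 'cam_to_world': array([[ 3.75309676e-01, -8.90886096e-01, -2.55860532e-01,
         1.87144925e-01],
       [ 9.26899344e-01,  3.60577767e-01,  1.04121465e-01,
         6.52021306e-01],
       [-5.02746021e-04, -2.76234753e-01,  9.61090063e-01,
         3.72369902e-01],
       [ 0.00000000e+00,  0.00000000e+00,  0.00000000e+00,
         1.00000000e+00]])}
```

View pics/scene0.png

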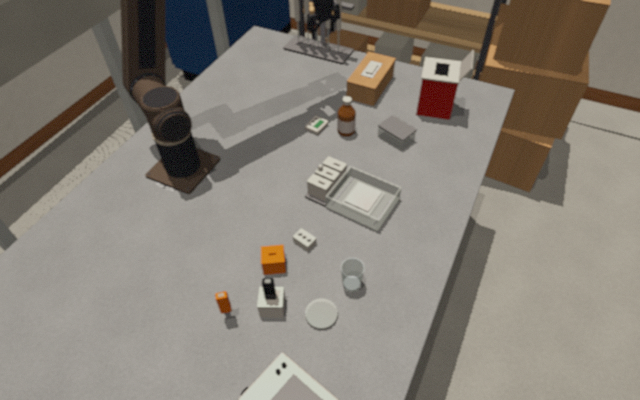

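View pics/top0.png

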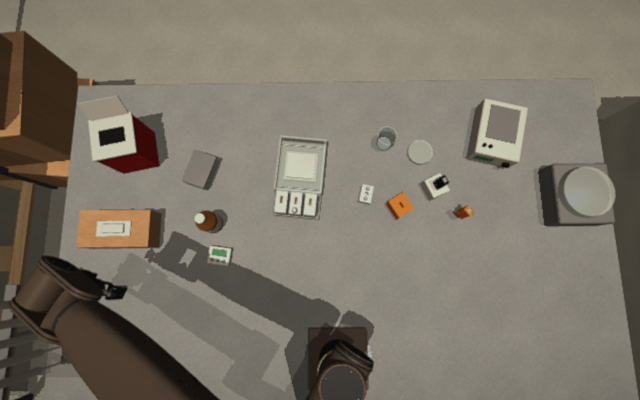

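View pics/wrist0.png

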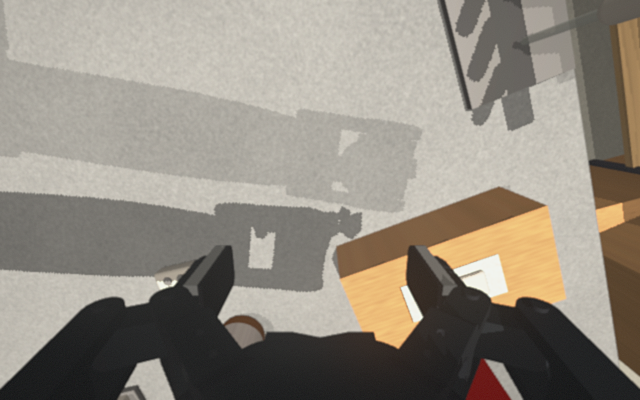

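Candidates for the tester in the top view: the black handle at (441,181) in the white stand at (436,187); the orange look-alike at (463,211); the orange empty stand at (401,205). By the description I choose the black one. I'll check it in crops.

```bash
cat > h.py <<'E'
import numpy as np, cv2
from plant import monitor, imaging, ctrl
def proj(n,P,c=None):
    c=c or imaging.calibration(n);M=np.linalg.inv(c["cam_to_world"]);p=M[:3,:3]@np.array(P,float)+M[:3,3]
    q=c["intrinsics"]@np.array([p[0],-p[1],-p[2]]);return q[:2]/q[2]
def ray(c,uv):
    d=np.linalg.inv(c["intrinsics"])@np.array([uv[0],uv[1],1.]);d=c["cam_to_world"][:3,:3]@np.array([d[0],-d[1],-d[2]])
    return c["cam_to_world"][:3,3],d/np.linalg.norm(d)
def atz(c,uv,z):
    o,d=ray(c,uv);return o+d*(z-o[2])/d[2]
def tri(obs):
    A=np.zeros((3,3));b=np.zeros(3);R=[ray(c,uv) for c,uv in obs]
    for o,d in R:
        Q=np.eye(3)-np.outer(d,d);A+=Q;b+=Q@o
    x=np.linalg.solve(A,b);return x,[np.linalg.norm((np.eye(3)-np.outer(d,d))@(x-o)) for o,d in R]
def crop(src,dst,x0,y0,w,h,k):
    im=cv2.imread(src)[y0:y0+h,x0:x0+w];cv2.imwrite(dst,cv2.resize(im,None,fx=k,fy=k,interpolation=cv2.INTER_CUBIC))
E
python3 - <<'E'
from h import *
crop("pics/top0.png","pics/c1.png",380,160,100,70,8)
crop("pics/scene0.png","pics/c2.png",210,240,100,75,8)
crop("pics/top0.png","pics/c3.png",265,130,70,90,6)
crop("pics/scene0.png","pics/c4.png",300,150,110,80,7)
E
```

```text
(no output)
```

View pics/c1.png

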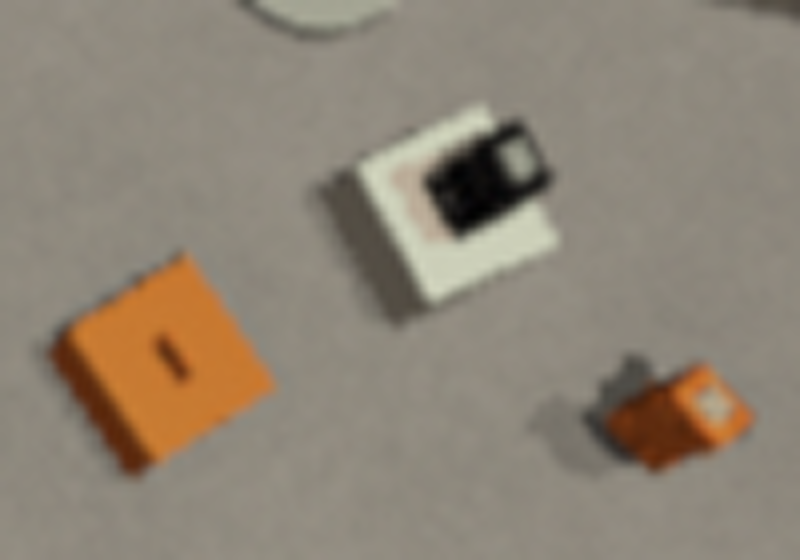

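View pics/c2.png

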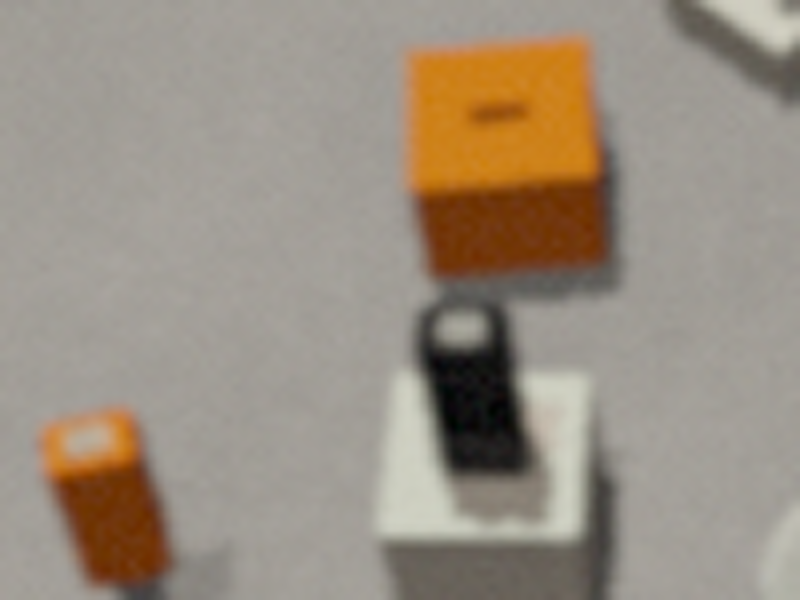

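View pics/c3.png

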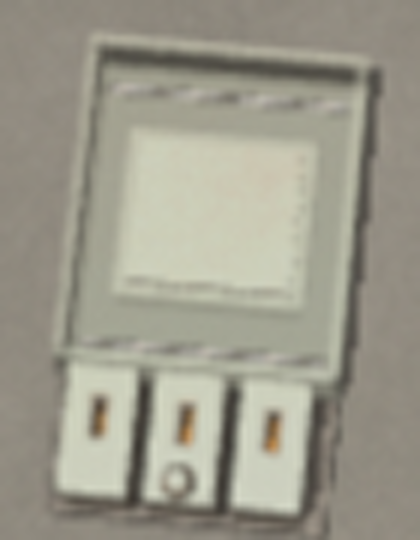

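View pics/c4.png

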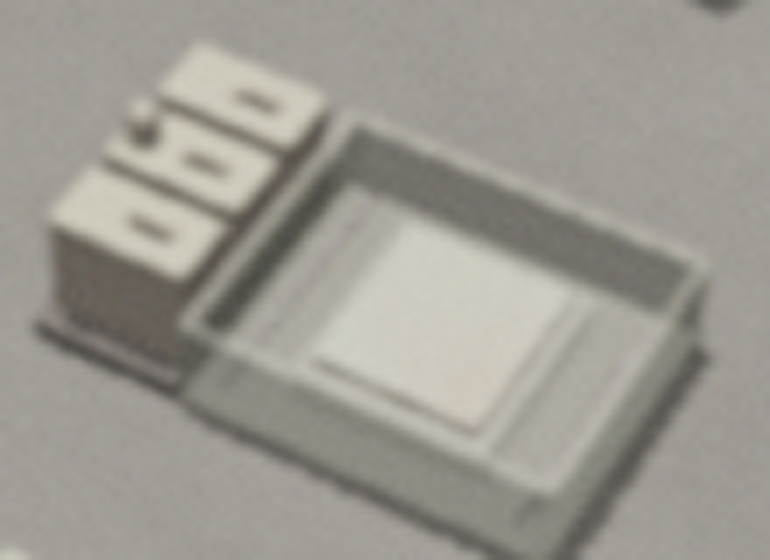

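c1/c2 confirm it: the black-handled tester stands in the white stand, and the orange pair is separate. In c3/c4 the middle block carries the stud (c3 (178,480)), with its slot at c3 (186,424). First triangulation follows.

Run:
```python
from h import *
ct,cs=imaging.calibration("top"),imaging.calibration("scene")
T=lambda p:(p[0]/8+380-.5+.5/8,p[1]/8+160-.5+.5/8)
S=lambda p:(p[0]/8+210-.5,p[1]/8+240-.5)
P=[]
for a,b in [((432,303),(395,372)),((360,165),(590,372)),((485,103),(585,540)),((558,240),(380,535))]:
    x,e=tri([(ct,T(a)),(cs,S(b))]);P.append(x);print(x.round(4),np.round(e,4))
P=np.array(P);print("c",P.mean(0))
for i in range(4):
    d=P[(i+1)%4]-P[i];print(np.linalg.norm(d[:2]),np.degrees(np.arctan2(d[1],d[0])))
print("handle top white",tri([(ct,T((519,157))),(cs,S((461,328)))]))
T3=lambda p:(p[0]/6+265-.5,p[1]/6+130-.5); S4=lambda p:(p[0]/7+300-.5,p[1]/7+150-.5)
for n,a,b in [("slot",(186,424),(207,165)),("pl",(99,417),(260,102)),("pr",(273,433),(152,229))]:
    print(n,tri([(ct,T3(a)),(cs,S4(b))]),atz(ct,T3(a),.062),atz(cs,S4(b),.068))
print("stud",tri([(ct,T3((178,480))),(cs,S4((143,115)))]))
```

```text
[ 0.5139 -0.3266  0.0644] [0.0003 0.0003]
[ 0.5732 -0.2995  0.0655] [0.0013 0.0013]
[ 0.6004 -0.3539  0.0622] [0.0018 0.0018]
[ 0.5401 -0.3807  0.0633] [0.0004 0.0004]
c [ 0.55689122 -0.34019251  0.06383702]
0.06523149048477056 24.585554551300064
0.06080143592988825 -63.44005044819658
0.0659548960919162 -155.9650330351383
0.06014725687820089 115.89493330224867
handle top white (array([ 0.55676257, -0.34005907,  0.14367601]), [np.float64(0.00030286964386095076), np.float64(0.0003028696438608531)])
slot (array([0.50877672, 0.12987387, 0.07229287]), [np.float64(0.000966529663318372), np.float64(0.0009665296633183828)]) [0.50983273 0.13007743 0.062     ] [0.50769622 0.13435004 0.068     ]
pl (array([0.51357958, 0.17797953, 0.07201335]), [np.float64(0.0013603619602973844), np.float64(0.0013603619602974174)]) [0.51429411 0.17831864 0.062     ] [0.51289788 0.18271698 0.068     ]
pr (array([0.50325163, 0.08216063, 0.07251897]), [np.float64(0.0010223159090280813), np.float64(0.0010223159090281785)]) [0.50425717 0.08193299 0.062     ] [0.50210742 0.08665501 0.068     ]
stud (array([0.47493869, 0.13266048, 0.08856609]), [np.float64(0.0006124460446188827), np.float64(0.000612446044618942)])
```

Emit:
send_rows(rows=[[0.1,-0.1,0.05,-0.02],[0.2,-0.22,0.1,-0.04],[0.32,-0.35,0.15,-0.065],[0.45,-0.48,0.2,-0.09],[0.57,-0.62,0.2,-0.115],[0.7,-0.75,0.2,-0.14],[0.8,-0.88,0.2,-0.16],[0.82,-0.95,0.2,-0.17]], jaw=0, newtons=40)

```text
time: 1.15
eef_pos: [0.5006, 0.3385, 0.2839]
tcp_rot: [0.666, 0.746, -0.0, -0.0]
contact_force: [-0.1, 0.2, 0.6]
opening: 0.998
```

Emit:
send_rows(rows=[[0,-0.1,0,-0.02],[0,-0.25,0,-0.04],[0,-0.4,0,-0.065],[0,-0.55,0,-0.09],[0,-0.7,0,-0.115],[0,-0.8,0,-0.14],[0,-0.83,0,-0.16],[0,-0.83,0,-0.16]])

```text
time: 2.15
eef_pos: [0.4989, 0.0917, 0.2844]
tcp_rot: [0.942, 0.335, -0.0, -0.0]
contact_force: [-0.3, -0.1, -0.4]
opening: 1.001
```

Run:
```python
from h import *
import pickle
c=imaging.calibration("wrist");im=imaging.read_camera("wrist")
cv2.imwrite("pics/w1.png",im[:,:,::-1]);pickle.dump(c,open("w1.pkl","wb"))
print(monitor.get_state()["eef_pos"],proj("wrist",[.509,.13,.072],c),proj("wrist",[.557,-.34,.14],c))
```

```text
[0.49893473 0.09210313 0.28443619] [301.8343065  146.11351444] [618.23707297 362.26754772]
```

View pics/w1.png

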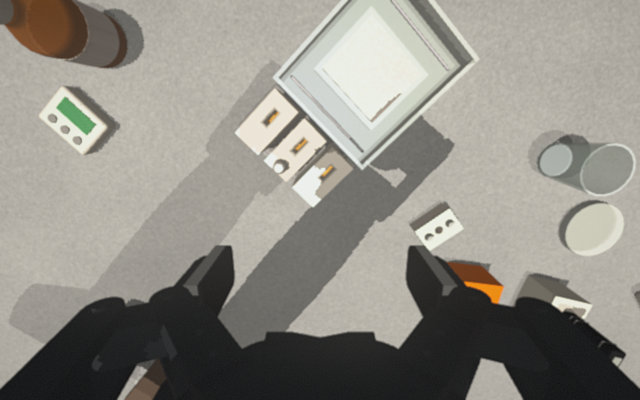

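Run:
```python
from h import *
crop("pics/w1.png","pics/c5.png",230,80,130,130,6)
```

```text
(no output)
```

View pics/c5.png

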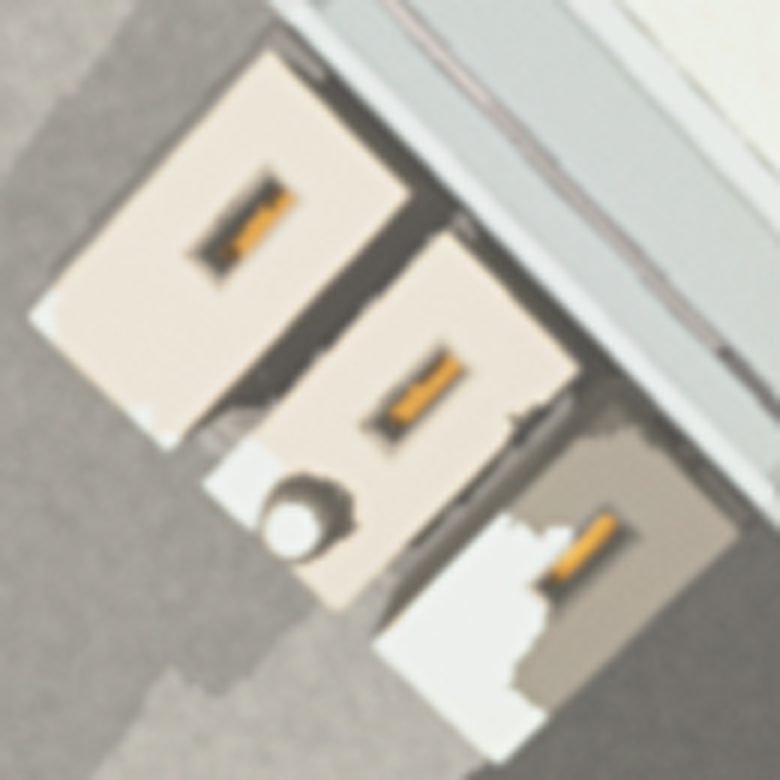

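```bash
cat > fit.py <<'E'
from h import *
import pickle
from scipy.optimize import least_squares
w1=pickle.load(open("w1.pkl","rb"));ct,cs=imaging.calibration("top"),imaging.calibration("scene")
W=lambda p:(p[0]/6+230-.42,p[1]/6+80-.42)
T3=lambda p:(p[0]/6+265-.42,p[1]/6+130-.42); S4=lambda p:(p[0]/7+300-.43,p[1]/7+150-.43)
# block frame relative mouth centre: middle at x=-8
def cor(dy): return [(28,19+dy),(28,-19+dy),(-44,-19+dy),(-44,19+dy)]
obs=[]
for q,p in zip(cor(0),[(448,230),(582,370),(338,612),(203,485)]): obs.append((w1,W(p),q,0))
for q,p in zip(cor(48),[(272,47),(410,193),(172,450),(30,317)]): obs.append((w1,W(p),q,0))
for q,p in zip([(0,0),(0,48)],[(417,396),(243,224)]): obs.append((w1,W(p),q,0))
o2=[(ct,T3((186,424)),(0,0),0),(ct,T3((99,417)),(0,48),0),(ct,T3((273,433)),(0,-48),0),(cs,S4((207,165)),(0,0),0),(cs,S4((260,102)),(0,48),0),(cs,S4((152,229)),(0,-48),0)]
def run(obs,fz):
    def f(v):
        r=[];c,s=np.cos(v[2]),np.sin(v[2])
        for cam,uv,q,_ in obs:
            x,y=np.array(q)/1e3;r+=list(proj(0,[v[0]+c*x-s*y,v[1]+s*x+c*y,v[3] if fz else .072],cam)-uv)
        return np.array(r)
    R=least_squares(f,[.509,.13,-.1,.072],loss="soft_l1");print(R.x.round(4),np.degrees(R.x[2]).round(2),"rms px",np.sqrt(np.mean(f(R.x)**2)).round(2))
for o in (obs,o2,obs+o2):
    run(o,0);run(o,1)
E
python3 fit.py
python3 - <<'E'
from h import *
ct,cs=imaging.calibration("top"),imaging.calibration("scene")
print(tri([(ct,(712/8+379.5,403/8+159.5)),(cs,(88/8+209.5,438/8+239.5))]))
E
```

```text
[ 0.5071  0.1325 -0.1045  0.072 ] -5.99 rms px 0.26
[ 0.5072  0.1325 -0.1045  0.0727] -5.99 rms px 0.26
[ 0.5085  0.1299 -0.1078  0.072 ] -6.18 rms px 0.3
[ 0.5085  0.1299 -0.1078  0.072 ] -6.18 rms px 0.3
[ 0.5072  0.1324 -0.1038  0.072 ] -5.95 rms px 0.43
[ 0.5072  0.1325 -0.1036  0.0712] -5.94 rms px 0.43
(array([ 0.46212712, -0.41539772,  0.1232685 ]), [np.float64(4.5715567393631575e-05), np.float64(4.571556739361584e-05)])
```

Emit:
send_rows(rows=[[0,-0.1,0,-0.01],[0.02,-0.25,0,-0.02],[0.05,-0.4,0,-0.03],[0.07,-0.55,0,-0.038],[0.08,-0.7,0,-0.038],[0.09,-0.85,0,-0.038],[0.1,-0.95,0,-0.038],[0.1,-0.98,0,-0.038],[0.1,-0.98,0,-0.038]])

```text
time: 3.32
eef_pos: [0.5294, -0.2015, 0.2843]
tcp_rot: [0.975, 0.221, -0.0, -0.0]
contact_force: [-0.4, -0.5, 0.0]
opening: 0.999
```

Run:
```python
from h import *
import pickle
c=imaging.calibration("wrist");im=imaging.read_camera("wrist")
cv2.imwrite("pics/w2.png",im[:,:,::-1]);pickle.dump(c,open("w2.pkl","wb"))
print(monitor.get_state()["eef_pos"],proj("wrist",[.557,-.34,.14],c),proj("wrist",[.557,-.34,.06],c))
```

```text
[ 0.52944053 -0.20110475  0.28437223] [449.24167382 216.05044988] [423.66133459 195.85296464]
```

View pics/w2.png

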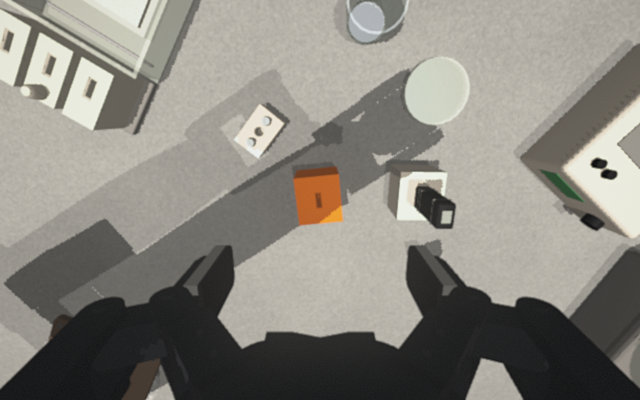

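Run:
```python
from h import *
crop("pics/w2.png","pics/c6.png",380,150,90,90,8)
```

```text
(no output)
```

View pics/c6.png

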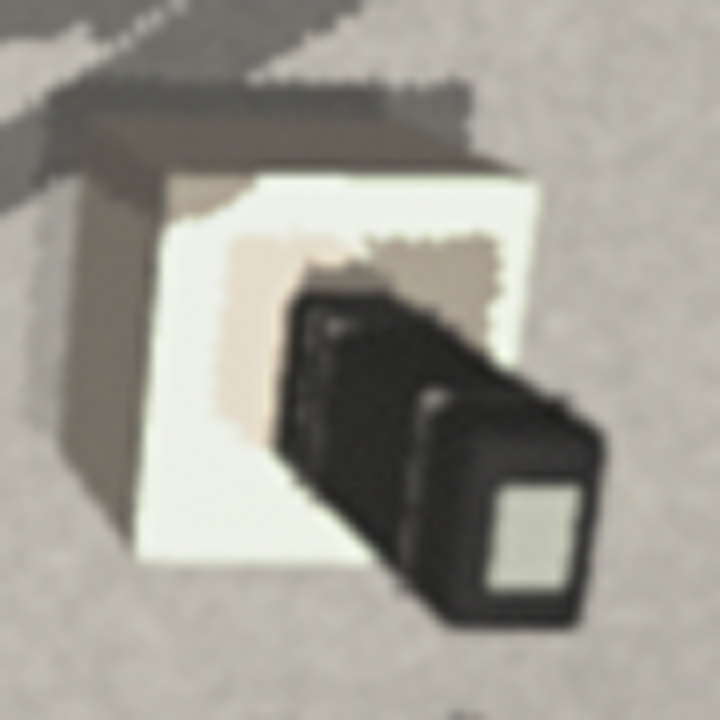

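Run:
```python
from h import *
import pickle
w=pickle.load(open("w2.pkl","rb"));ct,cs=imaging.calibration("top"),imaging.calibration("scene")
U=lambda p:(p[0]/8+380-.44,p[1]/8+150-.44)
P=[atz(w,U(p),.06) for p in [(165,175),(540,180),(137,560)]]
print(P);c=(P[1]+P[2])/2
for a,b in ((0,1),(0,2)):
    d=P[b]-P[a];print(np.linalg.norm(d),np.degrees(np.arctan2(d[1],d[0])))
print("stand c",c)
print("label z.14",atz(w,U((533,538)),.14))
T=lambda p:(p[0]/8+380-.44,p[1]/8+160-.44);S=lambda p:(p[0]/8+210-.44,p[1]/8+240-.44)
o=[(w,U((533,538))),(ct,T((519,157))),(cs,S((461,328)))]
print(tri(o),tri([o[0],o[2]]),tri([o[0],o[1]]))
print("top/scene at .14",atz(ct,o[1][1],.14),atz(cs,o[2][1],.14))
print("handle edge dir", [np.degrees(np.arctan2(*(atz(w,U(a),.14)-atz(w,U(b),.14))[[1,0]])) for a,b in [((577,628),(603,437)),((487,590),(497,485)),((568,592),(582,485)),((448,625),(577,628)),((487,590),(568,592))]])
```

```text
[array([ 0.57216219, -0.29540206,  0.06      ]), array([ 0.59771415, -0.35072045,  0.06      ]), array([ 0.51233146, -0.32431012,  0.06      ])]
0.06093461212159224 -65.20745341906395
0.06644841944560949 -154.21183158416693
stand c [ 0.55502281 -0.33751529  0.06      ]
label z.14 [ 0.55486442 -0.33752702  0.14      ]
(array([ 0.55603083, -0.33895298,  0.14123421]), [np.float64(0.0021615714981280524), np.float64(0.0021907898081553988), np.float64(0.00028216111691686064)]) (array([ 0.55509723, -0.33785914,  0.13917897]), [np.float64(0.00034705195092985094), np.float64(0.00034705195092978085)]) (array([ 0.55594101, -0.33925949,  0.14074292]), [np.float64(0.0021689402222872115), np.float64(0.0021689402222872193)])
top/scene at .14 [ 0.55739379 -0.34147233  0.14      ] [ 0.55578078 -0.33820942  0.14      ]
handle edge dir [np.float64(-154.5880907799655), np.float64(-153.0383888291993), np.float64(-154.39867006393814), np.float64(114.16672749379859), np.float64(114.08377525928618)]
```

Emit:
send_rows(rows=[[0.03,-0.1,0,0],[0.06,-0.25,-0.05,0],[0.087,-0.4,-0.12,0],[0.087,-0.453,-0.2,0],[0.087,-0.453,-0.25,0],[0.087,-0.453,-0.25,0]])

```text
time: 4.12
eef_pos: [0.5551, -0.336, 0.2079]
tcp_rot: [0.975, 0.221, -0.001, -0.002]
contact_force: [0.3, -0.0, 0.9]
opening: 1.0
```

Run:
```python
from h import *
import pickle
c=imaging.calibration("wrist");im=imaging.read_camera("wrist")
cv2.imwrite("pics/w3.png",im[:,:,::-1]);pickle.dump(c,open("w3.pkl","wb"))
s=monitor.get_state();print(s["eef_pos"],s["tcp_rot"],s["contact_force"],proj("wrist",[.555,-.338,.14],c),proj("wrist",s["eef_pos"],c))
```

```text
[ 0.55568164 -0.33655027  0.20952743] [ 9.75199797e-01  2.21325895e-01 -1.01979606e-04 -4.39042599e-04] [-0.3646378  -0.18089899 -0.19106394] [323.43088358 207.69344666] [322.55991079 244.48193464]
```

View pics/w3.png

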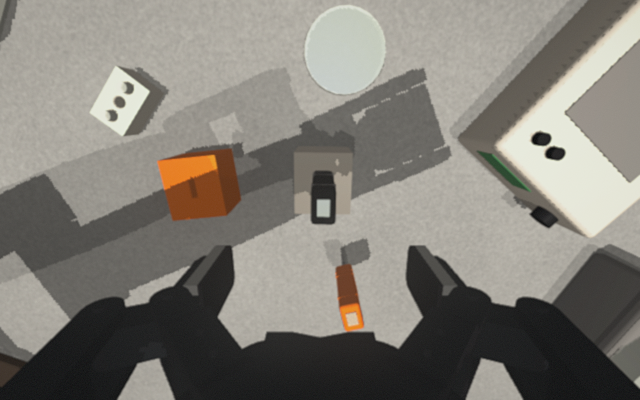

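Emit:
send_rows(rows=[[0,0,-0.06,0],[0,0,-0.14,0],[0,0,-0.22,0],[0,0,-0.29,0],[0,0,-0.34,0],[0,0,-0.343,0],[0,0,-0.343,0]])

```text
time: 5.05
eef_pos: [0.5559, -0.3386, 0.1074]
tcp_rot: [0.975, 0.22, 0.0, 0.001]
contact_force: [0.6, -0.2, -0.3]
opening: 0.999
```

Emit:
send_rows(rows=[[0,0,0,0],[0,0,0,0],[0,0,0,0],[0,0,0,0],[0,0,0,0],[0,0,0,0],[0,0,0,0],[0,0,0,0]], jaw=1, newtons=40)

```text
time: 6.05
eef_pos: [0.5556, -0.3384, 0.107]
tcp_rot: [0.975, 0.22, 0.0, 0.0]
contact_force: [0.0, 0.5, 1.8]
opening: 0.23
```

Run:
```python
from h import *
cv2.imwrite("pics/w4.png",imaging.read_camera("wrist")[:,:,::-1])
s=monitor.get_state();print(s)
```

```text
{'time': 6.1, 'qpos': array([-7.02799168e-01,  3.47240030e-01,  1.72609027e+00, -1.26582718e-06,
        1.06761204e+00,  4.23411309e-01]), 'dq': array([-0.00190764, -0.00016702, -0.00050784,  0.00067249, -0.00074495,
       -0.00158166]), 'joint_efforts': array([ 9.88572225e-03, -3.85028422e+01, -2.52392596e+01, -7.48621715e-04,
        1.75527809e-02, -8.48916479e-04]), 'eef_pos': array([ 0.55563415, -0.33843466,  0.10696337]), 'tcp_rot': array([9.75394381e-01, 2.20466993e-01, 1.95224235e-04, 2.60029314e-04]), 'contact_force': array([0.12356836, 0.17623859, 2.79997342]), 'wrist_torque': array([-0.01933581, -0.00174947, -0.03307562]), 'opening': 0.22558557733394913}
```

View pics/w4.png

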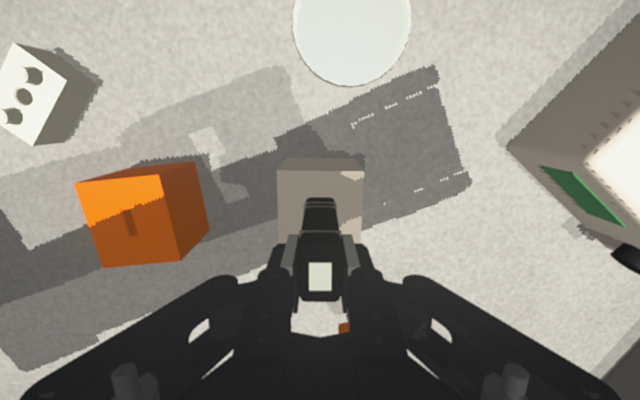

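Emit:
send_rows(rows=[[0,0,0.04,0],[0,0,0.09,0],[0,0,0.16,0],[0,0,0.24,0],[0,0,0.32,0],[0,0,0.4,0],[0,0,0.43,0],[0,0,0.43,0]])

```text
time: 7.1
eef_pos: [0.5557, -0.3385, 0.237]
tcp_rot: [0.975, 0.22, 0.001, 0.001]
contact_force: [-0.2, -0.4, -2.0]
opening: 0.224
```

Run:
```python
from h import *
cv2.imwrite("pics/w5.png",imaging.read_camera("wrist")[:,:,::-1])
s=imaging.read_camera("scene");cv2.imwrite("pics/s5.png",s[:,:,::-1]);crop("pics/s5.png","pics/c7.png",200,200,130,120,6)
s=monitor.get_state();print(s["contact_force"],s["wrist_torque"],s["opening"],s["eef_pos"])
```

```text
[ 0.05660794 -0.44707193 -0.92294062] [ 0.06544704 -0.03044031  0.01332735] 0.2277609087393302 [ 0.55500389 -0.33789279  0.23465128]
```

View pics/w5.png

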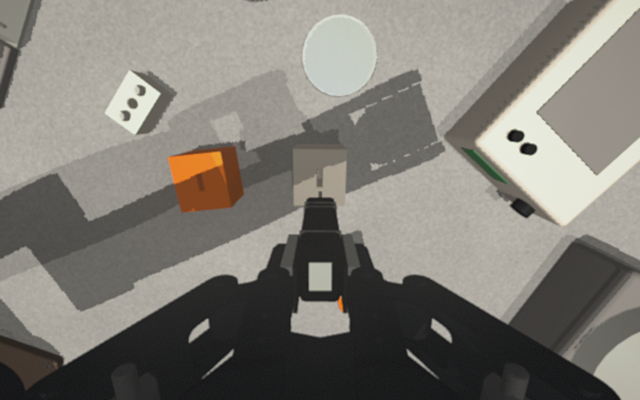

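View pics/c7.png

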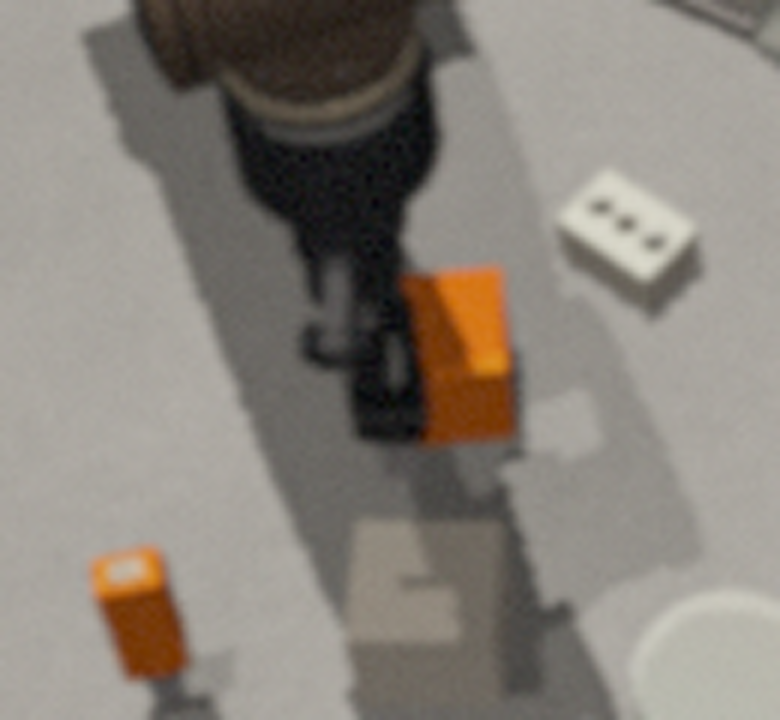

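Emit:
send_rows(rows=[[0,0.06,0,-0.01],[-0.02,0.16,0,-0.02],[-0.04,0.28,0,-0.035],[-0.06,0.41,0,-0.05],[-0.08,0.54,0,-0.06],[-0.1,0.67,0,-0.07],[-0.12,0.8,0,-0.08],[-0.14,0.92,0,-0.0875]])

```text
time: 8.2
eef_pos: [0.5124, -0.0607, 0.2341]
tcp_rot: [0.999, -0.053, -0.001, -0.0]
contact_force: [-0.3, 0.6, -0.7]
opening: 0.225
```

Emit:
send_rows(rows=[[-0.005,0.13,0,0],[-0.01,0.26,0,0],[-0.015,0.38,0,0],[-0.02,0.49,0,0],[-0.02,0.58,0,0],[-0.02,0.63,0,0],[-0.02,0.648,0,0],[-0.02,0.648,0,0],[-0.02,0.648,0,0]])

```text
time: 9.32
eef_pos: [0.5075, 0.1314, 0.2355]
tcp_rot: [0.999, -0.053, -0.0, 0.0]
contact_force: [-0.2, -0.2, -0.9]
opening: 0.225
```

Run:
```python
from h import *
import pickle
c=imaging.calibration("wrist")
cv2.imwrite("pics/w6.png",imaging.read_camera("wrist")[:,:,::-1]);pickle.dump(c,open("w6.pkl","wb"))
for n in ("scene","top"): cv2.imwrite(f"pics/{n}6.png",imaging.read_camera(n)[:,:,::-1])
s=monitor.get_state();print(s["contact_force"],s["wrist_torque"],s["opening"],s["eef_pos"],s["tcp_rot"])
for z in (.072,):print([proj(0,[.507,.1325,z],k) for k in (c,imaging.calibration("scene"),imaging.calibration("top"))])
```

```text
[-0.09386952 -0.16056061 -1.14120453] [ 0.01478306 -0.03094395 -0.02154604] 0.2269634287378637 [0.50754549 0.13153441 0.23566094] [ 9.98590707e-01 -5.30716038e-02  3.52555816e-05  5.04905769e-05]
[array([319.38563219, 180.21619955]), array([328.63583468, 172.52486066]), array([294.53314885, 200.48609206])]
```

View pics/w6.png

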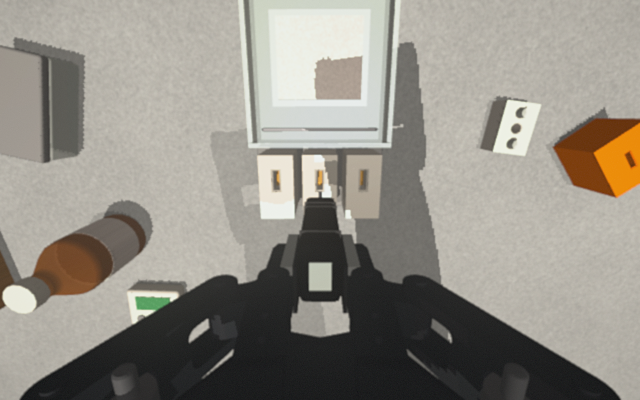

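View pics/scene6.png

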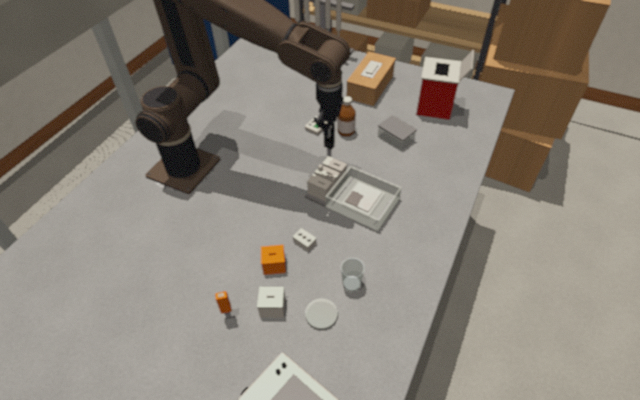

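Run:
```python
from h import *
crop("pics/w6.png","pics/c8.png",245,135,150,90,5)
```

```text
(no output)
```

View pics/c8.png

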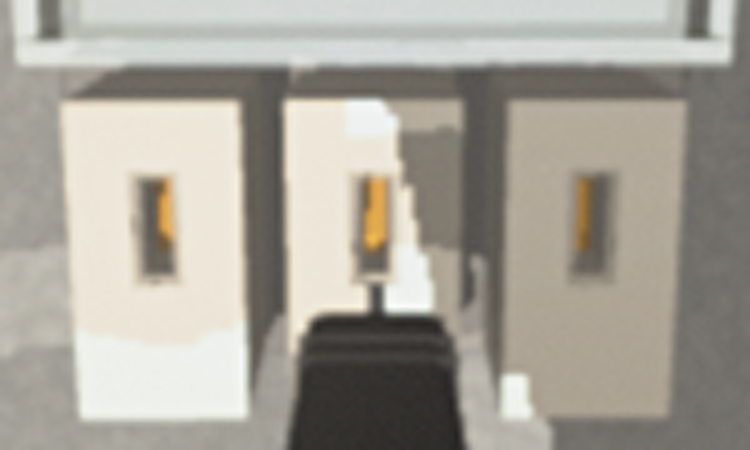

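Run:
```python
from h import *
import pickle
w=pickle.load(open("w6.pkl","rb"))
e=np.array([.50754,.13153,.23566])
for dz in (-.087,-.067,-.047,.033):
    p=proj(0,e+[0,0,dz],w);print(dz,p,"crop",(p-[245,135]+.4)*5)
d=np.array([np.cos(-.1061),np.sin(-.1061),0])
p=proj(0,e+[0,0,-.087]+.008*d,w);print("tip front",(p-[245,135]+.4)*5)
print(proj(0,e+[0,0,-.087]+.008*d+[0.0001,.001,0],w)-p, (np.array([372,228])/5+[245,135]-.4))
print("slot from w6",atz(w,np.array([372,228])/5+[244.6,134.6],.072))
```

```text
-0.087 [320.23068942 199.30341565] crop [378.15344709 323.51707826]
-0.067 [320.23737991 206.53375727] crop [378.18689953 359.66878636]
-0.047 [320.24531034 215.10409437] crop [378.22655169 402.52047185]
0.033 [320.30038575 274.62352615] crop [378.50192876 700.11763077]
tip front [378.17470958 277.63132929]
[-1.20132645  0.00709203] [319.  180.2]
slot from w6 [0.50706279 0.13291899 0.072     ]
```

Emit:
send_rows(rows=[[-0.002,0.004,-0.04,0],[-0.002,0.004,-0.1,0],[-0.002,0.004,-0.16,0],[-0.002,0.004,-0.2,0],[-0.002,0.004,-0.22,0],[-0.002,0.004,-0.22,0],[-0.002,0.004,-0.22,0]])

```text
time: 10.35
eef_pos: [0.5074, 0.1334, 0.1703]
tcp_rot: [0.999, -0.053, 0.001, -0.0]
contact_force: [-0.2, -0.5, -0.8]
opening: 0.229
```

Run:
```python
from h import *
import pickle
c=imaging.calibration("wrist");s=monitor.get_state()
cv2.imwrite("pics/w7.png",imaging.read_camera("wrist")[:,:,::-1]);pickle.dump(c,open("w7.pkl","wb"))
crop("pics/w7.png","pics/c9.png",245,135,150,90,5)
cv2.imwrite("pics/s7.png",imaging.read_camera("scene")[:,:,::-1]);crop("pics/s7.png","pics/c10.png",280,110,90,100,6)
print(s["contact_force"],s["wrist_torque"],s["opening"],s["eef_pos"],s["tcp_rot"])
for q in ([.507,.1327,.072],s["eef_pos"]+[0,0,-.087]):
    p=proj(0,q,c);print((p-[245,135]+.4)*5)
```

```text
[-0.17236882 -0.54677189 -0.79402613] [-0.02310188  0.05823549 -0.02735861] 0.22894449974445924 [0.50738834 0.13336705 0.17034927] [ 9.98618266e-01 -5.25457093e-02  7.09708806e-04 -5.93198627e-05]
[383.27070668 307.58950566]
[379.31249268 323.88007169]
```

View pics/c9.png

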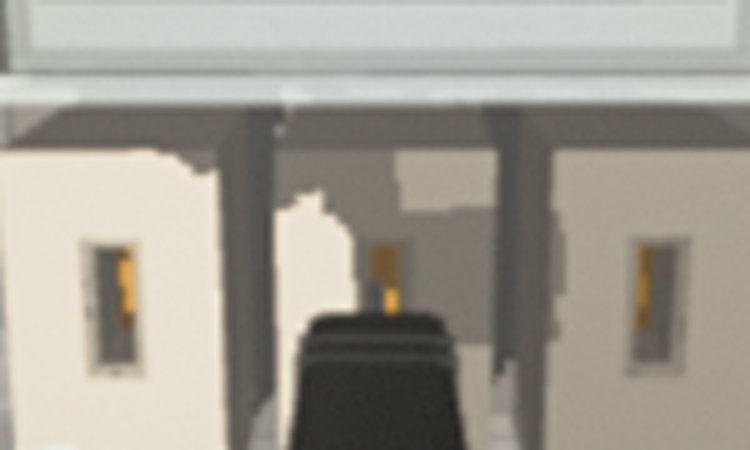

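View pics/c10.png

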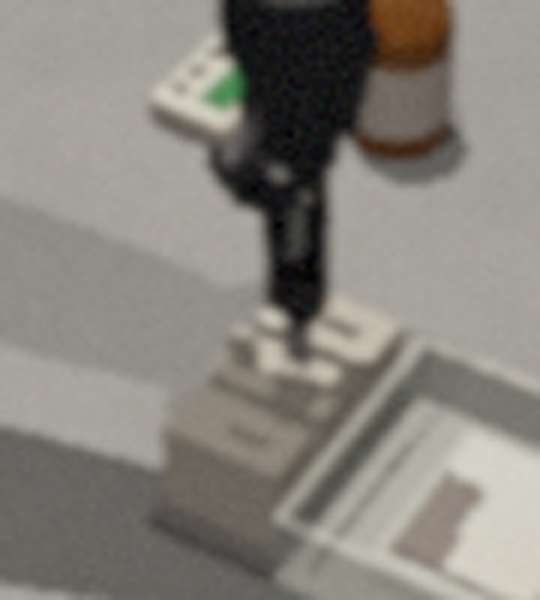

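Emit:
send_rows(rows=[[0,-0.003,0,0],[0,-0.003,-0.01,0],[0,-0.003,-0.025,0],[0,-0.003,-0.04,0],[0,-0.003,-0.055,0],[0,-0.003,-0.067,0],[0,-0.003,-0.067,0],[0,-0.003,-0.067,0]])

```text
time: 11.45
eef_pos: [0.5069, 0.1324, 0.1496]
tcp_rot: [0.999, -0.053, 0.0, -0.0]
contact_force: [-0.2, 0.3, -1.0]
opening: 0.224
```

```bash
cat > f.py <<'E'
from h import *
import sys
F=[];E=[];Tq=[]
for i in range(int(sys.argv[1])):
    im=imaging.read_camera("wrist" if i else "scene")
    if i==0: cv2.imwrite(f"pics/{sys.argv[2]}s.png",im[:,:,::-1])
    if i==1: cv2.imwrite(f"pics/{sys.argv[2]}w.png",im[:,:,::-1])
    s=monitor.get_state();F.append(s["contact_force"]);E.append(s["eef_pos"]);Tq.append(s["wrist_torque"])
print("F",np.mean(F,0).round(2),"sd",np.std(F,0).round(2),"E",np.mean(E,0).round(5),np.std(E,0).round(5),"T",np.mean(Tq,0).round(3),s["time"],s["opening"])
E
python3 f.py 10 a
```

```text
F [-0.05 -0.11 -0.71] sd [0.53 0.52 0.53] E [0.50694 0.13245 0.14968] [6.e-05 1.e-05 8.e-05] T [-0.005  0.011  0.006] 11.95 0.22306665647644086
```

Emit:
send_rows(rows=[[0,0,-0.01,0],[0,0,-0.02,0],[0,0,-0.029,0],[0,0,-0.029,0],[0,0,-0.029,0]])

```text
time: 12.58
eef_pos: [0.5069, 0.1324, 0.1408]
tcp_rot: [0.999, -0.053, 0.0, -0.0]
contact_force: [-1.2, 0.2, -0.9]
opening: 0.226
```

```bash
python3 f.py 20 b
```

```text
F [ 0.12  0.12 -0.66] sd [0.52 0.54 0.49] E [0.50687 0.13244 0.14088] [4.e-05 1.e-05 6.e-05] T [-0.004 -0.    -0.008] 13.575 0.22690665288979306
```

Emit:
send_rows(rows=[[0,0,-0.004,0],[0,0,-0.008,0],[0,0,-0.008,0],[0,0,-0.008,0]])

```text
time: 14.08
eef_pos: [0.5069, 0.1325, 0.1386]
tcp_rot: [0.999, -0.053, 0.0, 0.0]
contact_force: [-1.0, 0.5, -0.2]
opening: 0.226
```

```bash
python3 f.py 20 c
```

```text
F [-0.31  0.01  0.55] sd [0.54 0.44 0.54] E [0.50689 0.13244 0.13848] [2.e-05 1.e-05 5.e-05] T [-0.011  0.032 -0.011] 15.075 0.2292132404470037
```

Emit:
send_rows(rows=[[0,0,-0.004,0],[0,0,-0.008,0],[0,0,-0.012,0],[0,0,-0.0147,0],[0,0,-0.0147,0],[0,0,-0.0147,0]])

```text
time: 15.82
eef_pos: [0.507, 0.1324, 0.1342]
tcp_rot: [0.999, -0.053, 0.0, -0.0]
contact_force: [-0.3, 0.2, 2.2]
opening: 0.225
```

```bash
python3 f.py 20 d
python3 - <<'E'
from h import *
crop("pics/ds.png","pics/ds2.png",285,120,90,90,8)
crop("pics/dw.png","pics/dw2.png",245,135,150,180,4)
E
```

```text
F [-0.33 -0.04  2.42] sd [0.52 0.51 0.42] E [0.5069  0.13244 0.13407] [2.e-05 1.e-05 4.e-05] T [-0.024  0.071 -0.006] 16.825 0.22719745651277934
```

View pics/ds2.png

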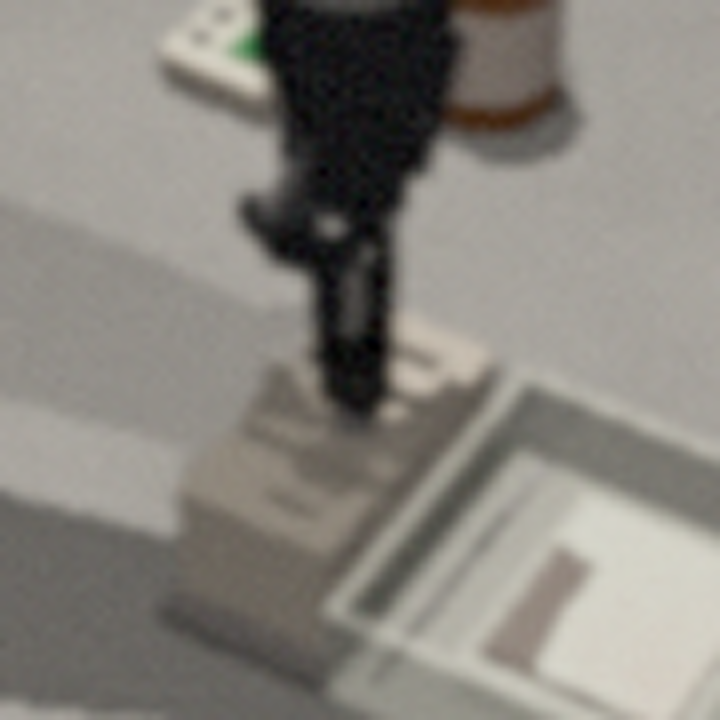

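View pics/dw2.png

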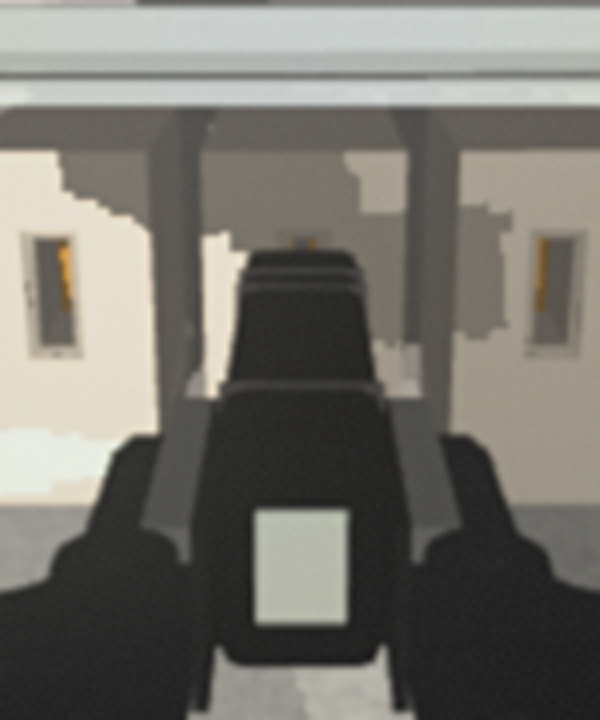

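The pictures agree: the blade is in the middle (studded) slot. The handle label is at (320,276), the same place in the wrist view as after the lift, so the tester has not slipped or tilted. The push is 2.42 + 0.68 (free weight) ≈ 3.1 N, and the TCP is 5.0 mm below first contact.

```bash
python3 -c "
from plant import workorder,monitor
s=monitor.get_state();print(s['eef_pos'],s['dq'].round(4));print(workorder.sign_off())"
```

```text
[0.50689983 0.13243757 0.13405082] [ 0.0011  0.0008 -0.0026  0.0001  0.0019  0.0002]
the job is handed in; nothing more can be done
None
```

I drew the black-handled tester out of the white stand and put its blade upright into the slot of the middle terminal block, the one with the stud. I then pressed until the line should be level with the mouth, and handed the job in at about 16.8 s, still gripping it and at rest.

**Last checks**
- **Push:** about 3.1 N on the contact (2.4 N measured plus 0.7 N tester weight); 3 N was expected at half travel.
- **Depth:** the tool was 5.0 mm below first contact. The blade tip works out at about 47 mm height, which puts the line at the 72 mm mouth.
- **Side forces:** about 0.3 N or less.
- **Grip:** the tester showed no slip or tilt in the wrist view compared with just after the lift.

**Unconfirmed or disagreeing**
- The line at the mouth could not be seen directly. The wrist camera's view was hidden by the handle, and the scene camera was too coarse, so the depth rests on force and arm position.
- The top camera placed things about 2–3 mm away from the wrist camera. I followed the wrist camera, and the blade entered the slot without side load.
- I saw no contact with anything else on the bench, but took no full final picture of the bench to check it.

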